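# Clamp a phone in the repair holder whose jaw may be locked

### The arm

A 7-joint arm with a two-finger parallel gripper is mounted at the origin on the work surface. World frame = base frame: x ahead of the robot, y to its left, z up, the work surface at z = 0. Lengths are in mm, angles in rad, forces in N, time in s.
With the tool pointing down it reaches from about 400 to 875 mm from the base axis. Payload 19.3 kg.
Tool frame: the origin (TCP) lies at the very end of the fingers, on their centre line; the grasp point (between the pads) lies 19 mm behind it (grip_point_offset is the z of the grasp point in the tool frame, in mm); z points along the fingers, x is the direction in which the jaws open and shut, and the axes are right-handed (so a half turn about z gives the same grasp; the last joint's range is limited). The gripper opens to 85 mm and grips with 20 to 120 N. Pads are 22 mm wide; open, the fingers measure 114 mm over their backs; the gripper's body (76 mm by 85 mm) begins 54 mm behind the grasp point. The pads swing forward as they close: fully open they stand 13 mm farther back than shut.
Start: joints at [1.137, 0.521, -0.036, 1.599, 0.021, 1.021, -0.113], TCP at [222.364, -584.096, 204.791] pointing down, gripper open.
Joint ranges: [-2.91, 2.91], [-0.3, 2.13], [-1.5, 1.42], [0.17, 2.43], [-1.26, 4.41], [0.16, 1.93], [-2.52, 2.52]. Speed limits (rad/s): [1.89, 1.89, 2.39, 2.39, 3.01, 3.01, 3.01].

### API

Orientations are given as a 3x3 rotation matrix whose columns are the frame's x, y, z axes.
In Python, from workcell import movep, movel, goto_joints, open_gripper, clamp, wait, inverse_kinematics, read_state, camera, PlanningError, finish_job, grip_point_offset gives the robot as it stands. Calls block until the motion is done:
- movep(position, orientation): joint-space move of the TCP to a pose.
- movel(position, frame=None, max_speed=150, guard=None): straight line of the TCP; frame=None keeps the orientation; max_speed is the mean speed in mm/s. With guard (N) it stops when the force on the tool has changed by that much, and returns True; else False.
- goto_joints(angles): joint-space move.
- open_gripper() and clamp(): open the fingers fully, or close them until they stop; the grip force is fixed at half the most.
- wait(seconds).
- inverse_kinematics(position, orientation): joint angles nearest the present ones, or None.
- read_state(): the state.
- camera(name): name is "scene" or "side" or "wrist"; returns a dict with "image" (400x640x3 uint8, blue, green, red), "range_z" (400x640 float32, mm along the optical axis (not along the pixel's ray), 0 where there is no reading), "fx", "fy", "cx", "cy" (pixels), "cam_to_world" (4x4, takes a point from camera to world coordinates). Camera axes: x right, y up, looking along -z (the intrinsics and any distortion apply to the point x, -y, -z); pixel columns grow to the right and rows downward; lengths in mm; the calibration is good to about 2 mm. A picture is of the moment at which its call begins.
A pose or a line that the arm cannot do raises PlanningError and nothing moves.
- finish_job(): hands the job in, once; it reports no verdict.
The state is a dict: "time": time; "qpos": joint angles; "qvel": joint speeds; "joint_efforts": joint torques, N m; "eef_pos": TCP position; "tool_rot": TCP orientation; "ft_force": force on the tool from outside, world axes, zero at the start; "torque": the same for the moment, N m; "finger_gap": finger opening in mm.
Only numpy, scipy, OpenCV 4.12 (cv2) and the standard library are available. Lean on these libraries where they do the work, as an engineer would, in place of code of your own. Each camera call takes 0.05 s, during which the arm holds its last target. There are 200 camera calls.

### The job

Clamp the phone that lies loose in the repair holder: slide the holder's moving jaw against it, gently, until the phone lies square and without play between the two jaws, then lock the jaw firmly there with its cam lever so that it cannot slip back. The lever is unmarked: one end of its swing locks the jaw and the other frees it, and only trying to move the jaw tells which, and whether it is locked now. Do not force a locked jaw, and leave the other things on the counter where they are.

Things in the scene. Friction and masses are not known exactly. Their poses are not given: they have to be found in the camera images.
- holder: Plain aluminium phone repair holder, fixed on the counter. Origin on its underside, on its centre line; x points along the jaw's travel towards the fixed jaw, y along the jaws, z up. Base plate 10 mm thick, x -175 to +85 mm, y -90 to +90 mm. The fixed jaw is a bar 140 mm long with its inner face at x = +60 mm and its top at z = 36 mm. Sizes below in mm are in this frame.
- bed_center (a point): Where the clamped phone's underside centre will be: on the holder's bed at x = +24, y = 0, z = 24 mm. The bed (x -4 to +56, y -60 to +60) is flat, top at z = 24. Two steel guide rods, 10 mm thick, run along x at y = -54 and +54, tops at z = 22.
- phone_center (a point): The phone to be clamped: dark, 72 mm wide (its x), 148 mm long (its y), 8 mm thick, about 185 g; this point is its centre. It lies loose, screen up, on the bed across the travel, up to 0.1 rad askew and short of the fixed jaw, and slides at about 1 N. Clamped, its 72 mm fill the space between the jaw faces: its centre is then at x = +24 mm.
- jaw: Moving jaw: a bar 136 mm long, 12 mm thick, top at z = 36, with a block (50 deep, 64 wide, top at z = 38) behind it. Axes as the holder. Origin below the middle of its pressing face, level with the holder's underside: x = -75 fully open, -12 with the phone clamped, -75 to -45 at the start. It slides along x only and stays where left: about 5 N when free; locked, it stands still at 25 N.
- thumb_plate (a point): Centre of the upright thumb plate on the moving jaw, for pushing or pulling it: 10 mm thick along x, 26 mm wide along y, top at z = 67; this point is at z = 52, 7 mm behind the pressing face and 50 mm to the -y side. Behind it, in front of it and beside it all is open above z = 38.
- lever_pivot (a point): Point at z = 46 on the upright pivot of the cam lever, on top of the jaw's block, 36 mm behind the pressing face, on the centre line. It moves with the jaw.
- lever_knob (a point): Centre (z = 70) of the upright black knob at the end of the steel cam lever: 17 mm in diameter, from z = 56 to 84, 80 mm from the pivot. The lever's flat arm lies at z = 41 to 49. Pushed sideways, the lever turns about its pivot and stays where left: 3 N at the knob turn it freely, 6 to 7 N bring it home on the locking side.
- lever (a joint): Angle of the cam lever, rad: 0 straight back (along -x), + with the knob to the -y side; stops at -0.70 and +0.70; it starts at +0.42 to +0.66. Towards one stop the cam puts the jaw's brake on (firm from 0.45 on), on the other side of 0 the jaw is free. Which side locks varies and cannot be seen. From the locking stop it springs back about 0.05 and holds.
- screwdriver: Precision screwdriver with a red handle, 140 mm long, 9 mm thick, lying beside the holder. Origin under its middle. To be left alone.
- spudger: Black plastic spudger, 130 mm long, 6 mm thick, lying beside the holder. Origin under its middle. To be left alone.
- suction_cup: Small suction lifter, 42 mm across, 30 mm tall, beyond the fixed jaw. Origin under its middle. To be left alone.
- screw_tray: White sorting tray for screws, 95 x 65 x 14 mm. Origin under its middle. To be left alone.
- old_phone: White phone lying face down, 70 x 142 x 8.5 mm. Origin under its middle. To be left alone.
- dropper: Small clear bottle, 28 mm across, 75 mm tall. Origin under its middle. To be left alone.
- tool_pot: Cardboard pot of tools, 62 x 85 mm, 90 mm tall, tools to 165 mm. Origin under its middle. To be left alone.
- tweezers: Steel tweezers, 115 mm long, 5 mm thick. Origin under its middle. To be left alone.
Mind the look-alikes: they are no part of the job. What is shaped like the part that bears phone_center but brown or pink is not meant.

How it is judged:
By the outcome, as a careful person would: the job done as asked, in the order asked, and still so for the second after the job is handed in, with the robot touching nothing.
It also fails if it takes over 72 s, if anything falls off the work surface, if the arm or the gripper's body presses on something with over 40 N, if the wrist force passes 120 N, or if a joint passes its speed limit or range.

## Working session

There is one attempt and no reset: what is moved stays moved. The work goes in short steps, each a Python script; the robot and the scene stay as the last script left them, time stands still between calls to the robot, and variables do not carry over. Pictures are saved under pics/ and viewed, on a budget of 10 in all, crops included, one or two more only if the job needs it, and the job is handed in when it is done.

```bash
mkdir -p pics; ls
python3 - <<'E'
from workcell import *
import cv2,numpy as np
for n in ("scene","side"):
    c=camera(n); cv2.imwrite(f"pics/{n}0.png",c["image"]); np.savez(f"pics/{n}0.npz",**c)
    print(n,c["fx"],c["fy"],c["cx"],c["cy"],np.round(c["cam_to_world"],3).tolist(),[k for k in c])
print(read_state()["time"],grip_point_offset)
E
```

```text
pics
scene 380.6177386639862 380.6177386639862 317.6404003269351 199.42843252651866 [[-0.07, -0.83, 0.553, 1140.121], [0.998, -0.053, 0.046, 151.907], [-0.009, 0.555, 0.832, 1029.597], [0.0, 0.0, 0.0, 1.0]] ['image', 'range_z', 'fx', 'fy', 'cx', 'cy', 'cam_to_world']
side 508.81459721586555 508.81459721586555 325.15722514505563 201.1603438074949 [[-0.827, 0.289, -0.482, -287.939], [-0.561, -0.391, 0.73, 1296.417], [0.022, 0.874, 0.486, 876.129], [0.0, 0.0, 0.0, 1.0]] ['image', 'range_z', 'fx', 'fy', 'cx', 'cy', 'cam_to_world']
0.1 -18.700000000000003
```

View pics/scene0.png

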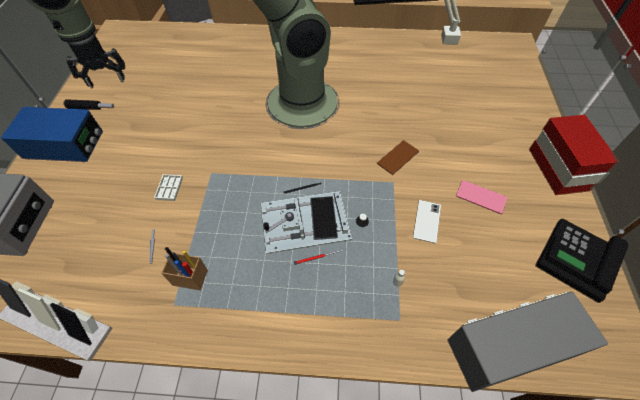

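View pics/side0.png

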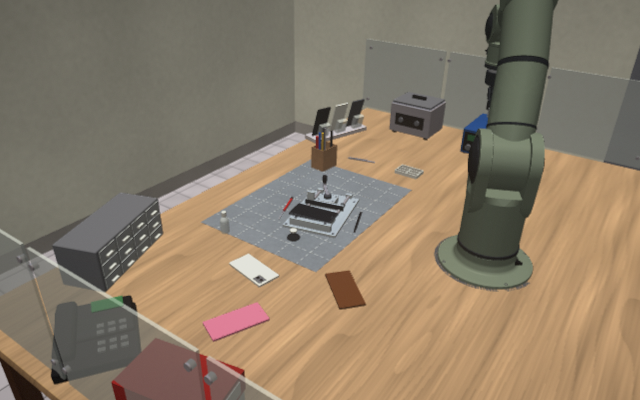

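Scene view: the holder spans about (262–350, 192–250) with the fixed jaw on the right, so holder x points along world +y. The dark phone is at (324,217), the knob near (265,226), the thumb plate near (298,236). I'll take a zoomed crop with coarse coordinates.

```bash
cat > h.py <<'E'
import numpy as np,cv2
from workcell import *
def ray(c,u,v,z):
    T=np.array(c["cam_to_world"]);d=T[:3,:3]@np.array([(u-c["cx"])/c["fx"],-(v-c["cy"])/c["fy"],-1])
    o=T[:3,3];return o+d*(z-o[2])/d[2]
E
python3 - <<'E'
from h import *
c=np.load("pics/scene0.npz")
im=c["image"]; cv2.imwrite("pics/crop0.png",cv2.resize(im[180:262,250:360],None,fx=7,fy=7,interpolation=cv2.INTER_CUBIC))
for n,u,v,z in(("fl",262,201,10),("bl",266,250,10),("br",350,241,10),("fr",343,192,10),("phone",324,217,32),("knob",265,226,84),("cup",362,219,20)): print(n,ray(c,u,v,z).round())
E
```

```text
fl [479. -83.  10.]
bl [651. -45.  10.]
br [605. 203.  10.]
fr [427. 176.  10.]
phone [539. 121.  32.]
knob [612. -44.  84.]
cup [532. 237.  20.]
```

View pics/crop0.png

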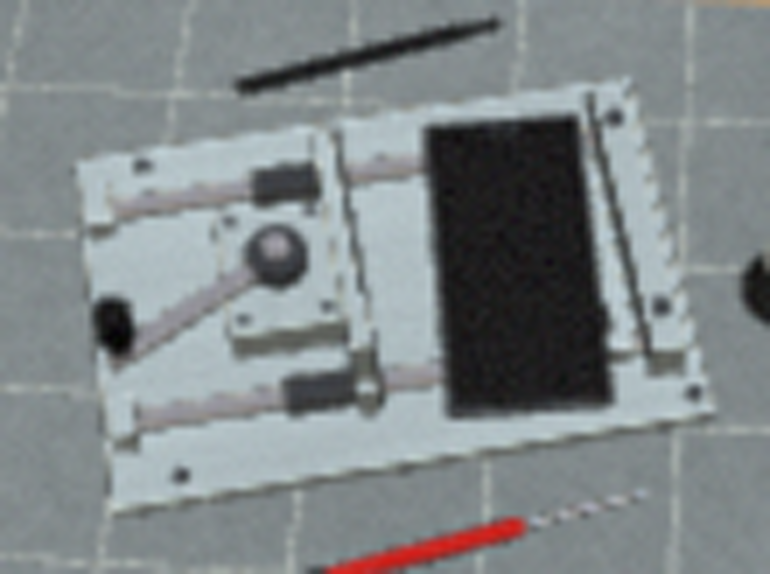

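Crop: plate corners at (80,160), (110,510), (712,412), (628,85) crop px; the knob is at (113,325), pivot (275,255), thumb plate (368,385), and the phone is slightly askew. Next I'll move above the holder for the wrist camera view.

Run:
```python
from h import *
s=read_state(); print(s["time"],s["tool_rot"],s["ft_force"])
hx=np.array([-.18,.98,0]);hx/=np.linalg.norm(hx)
z=np.array([0,0,-1.])
best=None
for sg in(1,-1):
    R=np.c_[sg*hx,np.cross(z,sg*hx),z]
    q=inverse_kinematics([535,75,330],R)
    print(sg,None if q is None else np.round(q,2))
    if q is not None:
        d=abs(np.array(q)-s["qpos"])[-1]
        if best is None or abs(q[-1])<best[0]: best=(abs(q[-1]),R,sg)
clamp()
movep([535,75,330],best[1]); print(best[2])
wait(.3)
c=camera("wrist");cv2.imwrite("pics/w1.png",c["image"]);np.savez("pics/w1.npz",**c)
print(np.round(c["cam_to_world"],3).tolist(),c["fx"],c["cx"],c["cy"]);s=read_state();print(s["time"],s["finger_gap"],s["ft_force"],s["eef_pos"])
```

```text
0.1 [[ 3.55831741e-01 -9.34549938e-01 -4.30745984e-04]
 [-9.34549496e-01 -3.55831993e-01  9.12640450e-04]
 [-1.00618128e-03  7.78070016e-05 -9.99999491e-01]] [-0.33599932  0.20182725 -0.4002578 ]
1 [ 0.51  0.43 -1.07  1.62  0.39  1.32  1.14]
-1 [ 0.23  0.32 -0.62  1.63  0.2   1.25 -1.82]
1
[[-0.18, -0.941, -0.286, 462.431], [0.984, -0.172, -0.054, 61.182], [0.002, -0.291, 0.957, 499.543], [0.0, 0.0, 0.0, 1.0]] 307.69567145710505 321.1756533973061 196.21718714965903
3.8333 -0.23461908833339795 [-0.31524109  0.50099361  0.09723219] [535.03670164  74.85316323 329.97691637]
```

View pics/w1.png

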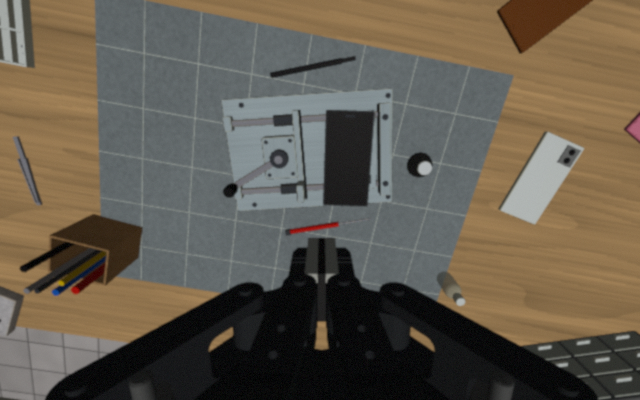

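Run:
```python
from h import *
c=np.load("pics/w1.npz")
cv2.imwrite("pics/crop1.png",cv2.resize(c["image"][80:220,215:405],None,fx=4,fy=4,interpolation=cv2.INTER_CUBIC))
```

```text
(no output)
```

View pics/crop1.png

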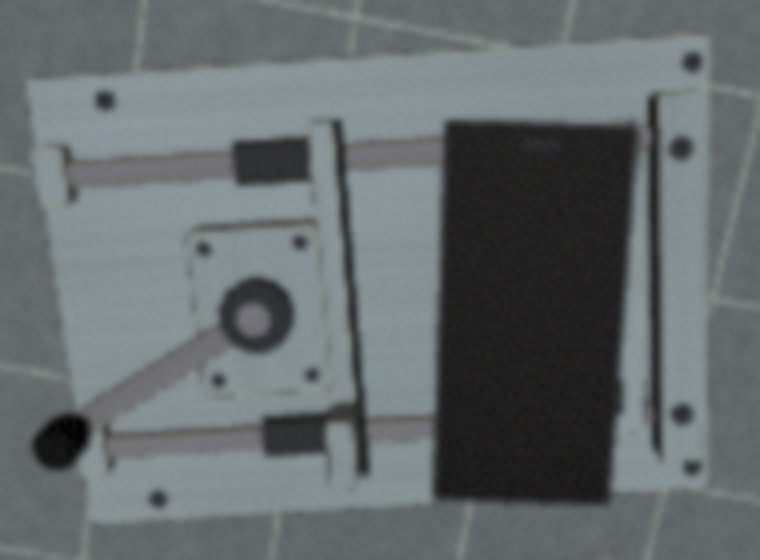

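```bash
cat >> h.py <<'E'
def fit2(P,Q):
    P,Q=np.array(P,float),np.array(Q,float)[:,:2];p,q=P.mean(0),Q.mean(0)
    H=(P-p).T@(Q-q);a=np.arctan2(H[0,1]-H[1,0],H[0,0]+H[1,1])
    R=np.array([[np.cos(a),-np.sin(a)],[np.sin(a),np.cos(a)]]);return a,R,q-R@p,np.linalg.norm((P-p)@R.T+q-Q,axis=1)
E
python3 - <<'E'
from h import *
P=[(-175,90),(85,90),(85,-90),(-175,-90)]
c=np.load("pics/w1.npz");s=np.load("pics/scene0.npz")
f=lambda c,u,v,z:ray(c,u/4+215-.4,v/4+80-.4,z)
g=lambda c,u,v,z:ray(c,u/7+250-.45,v/7+180-.45,z)
for n,cc,ff,C in(("w",c,f,[(28,81),(709,37),(710,487),(94,522)]),("s",s,g,[(80,160),(628,82),(713,412),(110,512)])):
    a,R,t,e=fit2(P,[ff(cc,u,v,10) for u,v in C]);print(n,a,t,e)
    L=lambda w:(R.T@(w[:2]-t)).round(1)
    pts=dict(w=[("jawT",340,122,36),("jawB",365,472,36),("fixT",654,97,36),("fixB",658,450,36),("thumb top",341,452,67),("pivot",252,318,60),("knobtop",65,440,84),("phTL",444,121,32),("phTR",638,124,32),("phBR",610,503,32),("phBL",434,497,32)],
     s=[("jawT",340,135,36),("thumb",370,390,67),("knob",113,312,84),("phTL",425,125,32),("phTR",578,118,32),("phBR",612,402,32),("phBL",448,417,32)])[n]
    for m,u,v,z in pts: print(m,L(ff(cc,u,v,z)))
E
```

```text
w 1.8141973856729776 [529.91597198 103.33306616] [1.18907614 1.80403973 0.69225833 1.62881477]
jawT [-55.7  67.2]
jawB [-56.8 -65.8]
fixT [58.1 68.9]
fixB [ 58.6 -64. ]
thumb top [-62.8 -48.2]
pivot [-91.3   1.9]
knobtop [-157.4  -32.9]
phTL [-17.9  65.2]
phTR [52.9 59.7]
phBR [ 40.  -86.1]
phBL [-30.3 -79.2]
s 1.8099995338160733 [530.79862891 103.58672819] [2.46973427 2.29067445 2.20307308 0.59325349]
jawT [-54.3  64.9]
thumb [-61.2 -82.4]
knob [-160.3  -37.6]
phTL [-15.5  66.3]
phTR [53.3 57.9]
phBR [ 39.9 -86.9]
phBL [-29.5 -81.9]
```

```bash
cat >> h.py <<'E'
A=1.8125;T0=np.array([530.3,103.4])
RH=np.array([[np.cos(A),-np.sin(A)],[np.sin(A),np.cos(A)]])
hx=np.r_[RH[:,0],0];zd=np.array([0,0,-1.]);RT=np.c_[hx,np.cross(zd,hx),zd]
W=lambda x,y,z:np.r_[RH@[x,y]+T0,z]
L=lambda w:np.r_[RH.T@(np.array(w)[:2]-T0),w[2]]
def st(m=""):
    s=read_state();f=s["ft_force"];print(m,"t%.1f"%s["time"],"pos",L(s["eef_pos"]).round(1),"F",np.r_[RH.T@f[:2],f[2]].round(1));return L(s["eef_pos"])
E
python3 - <<'E'
from h import *
movep(W(-102,-50,110),RT);movel(W(-102,-50,50),max_speed=100);wait(.2);st("down")
print(movel(W(-70,-50,50),max_speed=25,guard=9));p=st("push");wait(.2);st()
E
```

```text
down t5.7 pos [-102.1  -50.3   50.5] F [-0.2 -0.6  0.1]
False
push t7.2 pos [-70.2 -50.   50. ] F [ 0.4 -0.2 -0.6]
 t7.4 pos [-70.1 -50.   50. ] F [-0.4 -0.9  0.4]
```

Run:
```python
from h import *
for g in (3,9):
    print(g,movel(W(-58,-50,50),max_speed=15,guard=g));st()
c=camera("wrist");cv2.imwrite("pics/w2.png",c["image"])
```

```text
3 False
 t8.3 pos [-58.1 -50.   50. ] F [-0.4 -0.2  0.3]
9 False
 t8.6 pos [-58.1 -50.   50. ] F [-0.1 -0.2  0.5]
```

View pics/w2.png

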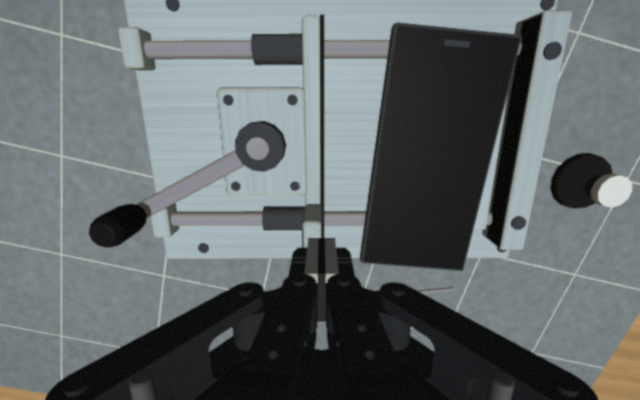

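Run:
```python
from h import *
c=camera("wrist");T=c["cam_to_world"];s=read_state()
def pr(p):
    q=np.linalg.inv(T)@np.r_[p,1];return (c["cx"]+c["fx"]*q[0]/-q[2],c["cy"]+c["fy"]*q[1]/q[2])
print("tcp",pr(s["eef_pos"]),"finger_gap",s["finger_gap"])
print(s["eef_pos"],s["tool_rot"][:,2] if hasattr(s["tool_rot"],"shape") else s["tool_rot"])
for z in(36,67):print(z,"thumb pred corners",[np.round(pr(W(x,y,z))) for x in(-67.5,-57.5) for y in(-63,-37)])
print("face top end",L(ray(c,323,16,36)),"face low",L(ray(c,324,215,36)),"fix",L(ray(c,550,14,36)),L(ray(c,505,240,36)))
print("plate TR", [L(ray(c,u,v,10)).round(1) for u,v in((168,258),(508,252))])
r=c["range_z"]
for v in(200,215,225,232,240,250,260): print(v,[ (L(T[:3,:3]@np.array([(u-c["cx"])/c["fx"]*r[v,u],-(v-c["cy"])/c["fy"]*r[v,u],-r[v,u]])+T[:3,3])).round().astype(int).tolist() for u in(300,306,313,320,328,336)])
```

```text
tcp (np.float64(321.228514209617), np.float64(231.9330201967344)) finger_gap -0.4392746215298339
[592.71478977  59.00378977  50.00161028] [-2.04985267e-05 -5.73318066e-05 -9.99999998e-01]
36 thumb pred corners [array([307., 242.]), array([306., 204.]), array([322., 242.]), array([322., 204.])]
67 thumb pred corners [array([304., 266.]), array([304., 222.]), array([322., 266.]), array([322., 222.])]
face top end [-57.08679817  67.76632164  36.        ] face low [-56.25578247 -44.41722101  36.        ] fix [63.01308538 68.7611168  36.        ] [ 61.92068461 -61.87470669  36.        ]
plate TR [array([-174. ,  -88.7,   10. ]), array([ 82.9, -83.9,  10. ])]
200 [[-73, -42, 11], [-68, -34, 36], [-63, -34, 38], [-59, -35, 34], [-53, -42, 12], [-47, -43, 10]]
215 [[-72, -49, 23], [-67, -37, 56], [-63, -37, 57], [-59, -37, 56], [-53, -50, 21], [-48, -50, 21]]
225 [[-72, -56, 25], [-66, -38, 68], [-62, -38, 67], [-59, -39, 67], [-53, -58, 20], [-48, -57, 21]]
232 [[-74, -67, 10], [-66, -42, 67], [-62, -42, 68], [-59, -43, 67], [-53, -67, 10], [-47, -67, 10]]
240 [[-74, -74, 11], [-66, -47, 67], [-62, -39, 84], [-59, -39, 84], [-55, -40, 83], [-47, -74, 10]]
250 [[-68, -43, 87], [-65, -44, 86], [-62, -39, 95], [-59, -39, 95], [-55, -40, 94], [-52, -39, 95]]
260 [[-68, -43, 97], [-65, -40, 103], [-62, -40, 103], [-59, -39, 104], [-55, -39, 104], [-52, -39, 105]]
```

Run:
```python
from h import *
c=np.load("pics/w1.npz");T=c["cam_to_world"];r=c["range_z"]
for u in(305,312,321,330,337):
  print(u,[(v,(L(T[:3,:3]@np.array([(u-c["cx"])/c["fx"]*r[v,u],-(v-c["cy"])/c["fy"]*r[v,u],-r[v,u]])+T[:3,3])-np.r_[L([535.04,74.85,0])[:2],330]).round(1).tolist()) for v in range(230,260,4)])
s=read_state();print(s["qpos"],s["finger_gap"])
```

```text
305 [(230, [-35.4, -134.0, -320.5]), (234, [-36.6, -144.6, -327.7]), (238, [-37.3, -152.8, -328.9]), (242, [-37.8, -160.1, -328.1]), (246, [-38.3, -167.8, -327.9]), (250, [-7.4, 6.9, 36.2]), (254, [-7.3, 6.6, 39.7]), (258, [-7.0, 7.0, 44.4])]
312 [(230, [-23.5, -135.2, -321.7]), (234, [-24.4, -146.0, -329.0]), (238, [-3.9, 11.0, 31.8]), (242, [-3.8, 10.7, 35.7]), (246, [-3.7, 10.5, 39.7]), (250, [-3.6, 10.7, 44.2]), (254, [-3.4, 11.3, 49.1]), (258, [-3.4, 10.3, 50.8])]
321 [(230, [-8.2, -139.9, -330.3]), (234, [-8.5, -146.2, -327.3]), (238, [0.5, 10.9, 32.3]), (242, [0.5, 10.9, 36.8]), (246, [0.4, 10.2, 39.5]), (250, [0.4, 10.6, 44.3]), (254, [0.5, 10.9, 48.7]), (258, [0.4, 10.5, 51.7])]
330 [(230, [7.6, -140.0, -328.3]), (234, [7.2, -148.3, -329.9]), (238, [4.9, 10.5, 31.9]), (242, [4.7, 10.4, 36.2]), (246, [4.6, 10.3, 40.4]), (250, [4.5, 10.3, 44.2]), (254, [4.4, 10.6, 48.7]), (258, [4.3, 11.0, 53.0])]
337 [(230, [19.8, -140.9, -328.7]), (234, [19.5, -148.7, -329.1]), (238, [19.2, -156.4, -329.3]), (242, [18.7, -162.9, -326.7]), (246, [18.5, -171.8, -329.0]), (250, [7.8, 6.6, 37.4]), (254, [7.6, 6.4, 41.1]), (258, [7.5, 5.6, 43.4])]
[ 0.35006202  0.81739935 -0.83275295  1.76483809  0.75222721  0.91042215
  0.99653555] -0.4392746215298339
```

The depth data shows the shut fingertips end about 31 mm above the reported TCP. That explains passing over the plate without contact. I'll check the height of the gripper's wider parts, then go lower under guard.

Run:
```python
from h import *
c=np.load("pics/w1.npz");T=c["cam_to_world"];r=c["range_z"]
v,u=np.mgrid[0:400,0:640]
P=np.stack([(u-c["cx"])/c["fx"]*r,-(v-c["cy"])/c["fy"]*r,-r],-1)@T[:3,:3].T+T[:3,3]-np.array([535.04,74.85,330])
D=np.stack([P[...,:2]@RH[:,0],P[...,:2]@RH[:,1],P[...,2]],-1)[(r>0)&(P[...,2]>-100)]
for a,b in((0,12),(12,20),(20,40),(40,60),(60,90)):
    m=(abs(D[:,0])>=a)&(abs(D[:,0])<b); print(a,b,m.sum(),np.percentile(D[m,2],[0,1,10]).round() if m.any() else "")
movel(W(-58,-50,90),max_speed=150);movel(W(-100,-50,90),max_speed=150)
print(movel(W(-100,-50,23),max_speed=70,guard=6));st("down");wait(.2);st()
print(movel(W(-64,-50,23),max_speed=25,guard=9));st("push");wait(.2);st()
```

```text
0 12 13074 [30. 35. 56.]
12 20 5535 [34. 44. 75.]
20 40 15010 [69. 74. 81.]
40 60 11495 [85. 90. 99.]
60 90 245 [109. 111. 112.]
False
down t10.6 pos [-100.   -50.3   23.4] F [0.3 0.1 0.9]
 t10.8 pos [-100.1  -50.2   23.3] F [ 0.  -0.9 -0. ]
False
push t12.4 pos [-64.2 -50.   23. ] F [-5.6  0.2 -0.4]
 t12.6 pos [-64.1 -50.   23. ] F [-5.6  0.1  1.1]
```

Force is about 5.6 N and the jaw is moving, so it's free with the lever on the + side, and the − side must lock. I'll keep pushing gently until the phone is tight.

Run:
```python
from h import *
print(movel(W(-40,-50,23),max_speed=25,guard=6));st()
print(movel(W(-26,-50,23),max_speed=12,guard=6));st();wait(.3);st()
c=camera("wrist");cv2.imwrite("pics/w3.png",c["image"]);np.savez("pics/w3.npz",**c)
```

```text
False
 t13.7 pos [-39.9 -49.9  23. ] F [-4.1  0.4  1.6]
True
 t14.2 pos [-39.1 -49.7  22.7] F [-1.9 -0.8  0.8]
 t14.4 pos [-39.3 -49.4  22.4] F [ 0.5 -0.2 -0.5]
```

View pics/w3.png

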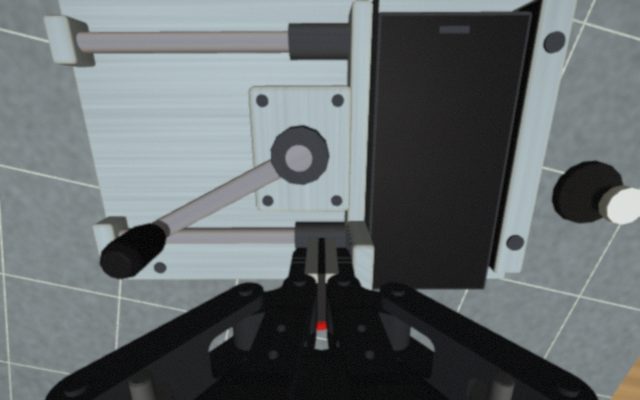

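The jaw has come up near the phone and the phone is nearly square. The guard tripped on a transient at start-up, with about 0 N left on the plate. I'll push again from a zero-force baseline.

Run:
```python
from h import *
c=np.load("pics/w3.npz");print("face",L(ray(c,372,150,36)).round(1),"fixed",L(ray(c,541,20,36)).round(1))
print(movel(W(-24,-50,23),max_speed=10,guard=12));st();wait(.3);st()
c=camera("wrist");cv2.imwrite("pics/w4.png",c["image"]);np.savez("pics/w4.npz",**c)
```

```text
face [-13.6   1.5  36. ] fixed [60.  60.2 36. ]
True
 t15.1 pos [-39.3 -49.2  22.2] F [-1.4  0.3  0.2]
 t15.4 pos [-39.2 -49.1  22. ] F [-1.6 -1.1  1.1]
```

View pics/w4.png

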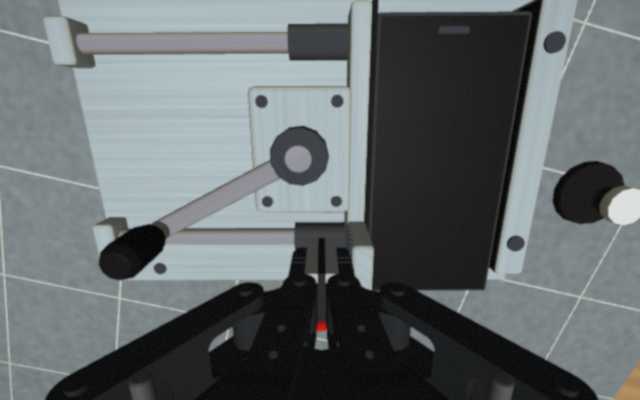

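The jaw now stops hard with no travel at 12 N. The finger position matches jaw x ≈ −12, and the face reads −13.6 ±1. Now I'll retract and take an overhead check image.

Run:
```python
from h import *
movel(W(-60,-50,23),max_speed=60);movel(W(-60,-50,100),max_speed=150)
movep(W(-30,-20,220),RT);wait(.2)
c=camera("wrist");cv2.imwrite("pics/crop5.png",c["image"][0:300,0:640]);np.savez("pics/w5.npz",**c);st()
```

```text
t17.4 pos [-30.1 -19.7 219. ] F [0.  0.1 0. ]
```

View pics/crop5.png

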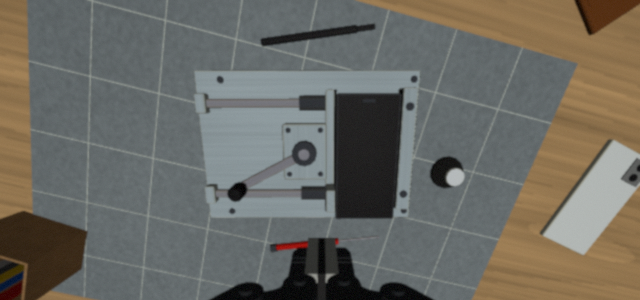

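Phone at (335–402, 93–218) looks square and flush between both jaws; knob at (237,191). I'll measure by mask and then swing the lever.

Run:
```python
from h import *
c=np.load("pics/w5.npz");g=cv2.cvtColor(c["image"],cv2.COLOR_BGR2GRAY)
m=np.zeros_like(g);m[85:225,325:410]=(g[85:225,325:410]<70)*255
cn=max(cv2.findContours(m,0,cv2.CHAIN_APPROX_NONE)[0],key=cv2.contourArea)[:,0]
Q=np.array([L(ray(c,u,v,32))[:2] for u,v in cn]);r=cv2.minAreaRect(Q.astype(np.float32));print("phone",r)
for n,s in(("low-x",-1),("hi-x",1)):
    k=(abs(Q[:,1]+10)<50)&(s*(Q[:,0]-24)>20);print(n,np.polyfit(Q[k,1],Q[k,0],1).round(4))
print("knob",L(ray(c,234,191,84)),"pivot",L(ray(c,304,153,58)),"face",L(ray(c,335.5,150,36)),"fixed",L(ray(c,404,130,36)))
```

```text
phone ((17.429641723632812, -6.590476989746094), (85.31979370117188, 150.75721740722656), 0.0732077807188034)
low-x [  0.0395 -15.5169]
hi-x [-2.20000e-03  5.95222e+01]
knob [-119.50937894  -32.42669144   84.        ] pivot [-48.31529719   2.64597966  58.        ] face [-13.37045717   2.65582473  36.        ] fixed [63.37248239 25.0927246  36.        ]
```

The phone's far edge lies on the fixed jaw (x ≈ 59.5, slope −0.002). The pivot at −48.3 gives jaw ≈ −12. Now to swing the lever to the − side.

```bash
cat >> h.py <<'E'
def K(th,off,z=26): return W(-48.2-80*np.cos(th),-80*np.sin(th)+1.5+off,z)
E
python3 - <<'E'
from h import *
movep(K(.46,-36,110),RT)
print(movel(K(.46,-36),max_speed=80,guard=6));st("down")
for th in(.46,.25,.0,-.25,-.5):
    h=movel(K(th,-19.5),max_speed=35,guard=14);st(f"th {th} {h}")
    if h: break
else:
    h=movel(K(-.82,-19.5),max_speed=20,guard=14);p=st(f"end {h}")
c=camera("wrist");cv2.imwrite("pics/w6.png",c["image"]);np.savez("pics/w6.npz",**c)
E
```

```text
False
down t19.3 pos [-119.9  -70.3   26.5] F [0.2 0.1 0.4]
th 0.46 False t19.9 pos [-120.2  -53.3   26.2] F [-0.3 -0.9  0.3]
th 0.25 False t20.5 pos [-125.5  -37.7   26. ] F [ 1.7 -0.3 -0.4]
th 0.0 False t21.2 pos [-127.8  -17.7   25.9] F [ 0.4 -0.1  0.2]
th -0.25 False t21.9 pos [-125.5    2.2   25.9] F [ 1.1 -0.5 -0. ]
th -0.5 False t22.7 pos [-118.5   20.1   26.1] F [-2.4 -2.5  1.8]
end True t23.6 pos [-108.2   32.9   26.4] F [-2.5 -5.  -2.4]
```

View pics/w6.png

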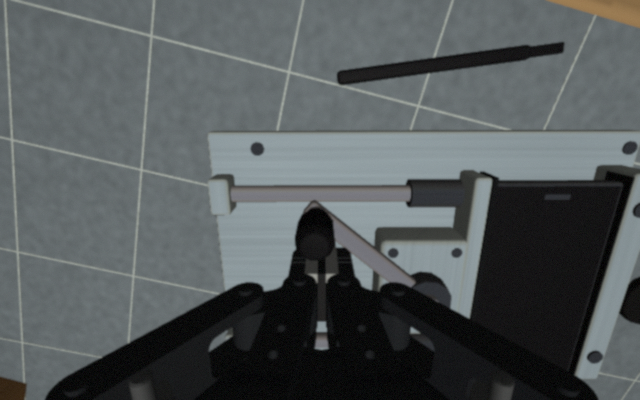

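The lever was brought home at finger y = 32.9, i.e. θ ≈ −0.69 where the guard tripped. Next I'll retract and verify.

Run:
```python
from h import *
p=st(); movel(W(p[0],p[1]-25,26),max_speed=80);movel(W(p[0],p[1]-25,110),max_speed=150)
movep(W(-30,-20,220),RT);wait(.2);st()
c=camera("wrist");cv2.imwrite("pics/w7.png",cv2.resize(c["image"][60:230,180:430],None,fx=3,fy=3,interpolation=cv2.INTER_CUBIC));np.savez("pics/w7.npz",**c)
a=np.load("pics/w5.npz")["image"][75:230,320:425].astype(int)
print("jaw/phone change w5->w7:",np.abs(c["image"][75:230,320:425].astype(int)-a).mean())
```

```text
t23.6 pos [-108.1   32.9   26.4] F [-2.  -5.7  1. ]
 t25.6 pos [-30.8 -19.5 218.9] F [0.1 0.3 0.7]
jaw/phone change w5->w7: 3.171920122887865
```

View pics/w7.png

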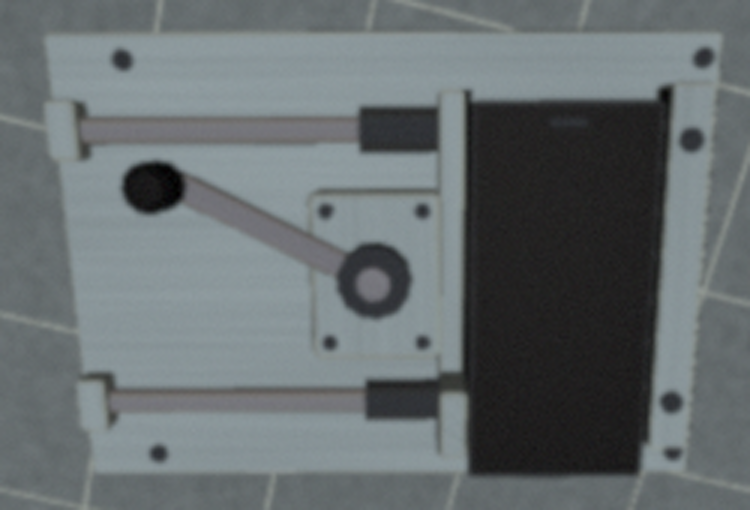

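Run:
```python
from h import *
c=np.load("pics/w7.npz");f=lambda u,v,z:L(ray(c,u/3+180-.33,v/3+60-.33,z))
for z,uv in((84,(150,187)),(70,(153,187)),(49,(186,186))):
    k=f(*uv,z);print(z,k.round(1))
p=f(373,284,60);print("pivot",p.round(1))
k=f(150,187,84);print("theta",-np.arctan2(k[1]-p[1],p[0]-k[0]))
r=c["range_z"];print("face",f(466,200,36).round(1),"fixed",f(672,200,36).round(1))
# arm direction at z=49
a,b=f(205,200,49),f(325,258,49);print("arm theta",-np.arctan2(a[1]-b[1],b[0]-a[0]))
```

```text
84 [-118.6   36.9   84. ]
70 [-121.6   36.1   70. ]
49 [-115.7   35.2   49. ]
pivot [-48.8   1.7  60. ]
theta -0.46685579084173506
face [-14.8  29.3  36. ] fixed [62.1 29.2 36. ]
arm theta -0.4554443897950592
```

Run:
```python
from h import *
c=np.load("pics/w6.npz")
print("knob at push",L(ray(c,316,240,84)).round(1),L(ray(c,316,212,56)).round(1))
a,b=L(ray(c,340,220,49)),L(ray(c,405,275,49));print(a,b,"arm theta",-np.arctan2(a[1]-b[1],b[0]-a[0]))
T=c["cam_to_world"];r=c["range_z"]
for v in range(205,275,6):
    u=318;d=r[v,u];print(v,L(T[:3,:3]@np.array([(u-c["cx"])/c["fx"]*d,-(v-c["cy"])/c["fy"]*d,-d])+T[:3,3]).round(1))
```

```text
knob at push [-110.2   54.8   84. ] [-110.7   56.4   56. ]
[-98.53970964  49.44913998  49.        ] [-62.73906413  17.47745828  49.        ] arm theta -0.72896070907332
205 [-109.8   57.2   48.1]
211 [-109.6   60.3   65.3]
217 [-109.5   60.3   72.9]
223 [-109.5   60.6   80.5]
229 [-109.5   58.5   81.8]
235 [-109.4   56.9   83.9]
241 [-109.4   54.7   84.8]
247 [-109.5   52.    84.6]
253 [-109.5   48.9   83.7]
259 [-109.5   46.7   84.7]
265 [-109.5   43.5   83.8]
271 [-109.4   44.    89.3]
```

The knob was at the stop (θ ≈ −0.70) under the push but now reads −0.46, so it came back too far. I'll push home again more firmly and watch the release in stages.

```bash
cat >> h.py <<'E'
def knob(m=""):
    c=camera("wrist");T=c["cam_to_world"];r=c["range_z"];v,u=np.mgrid[0:400,0:640]
    P=np.stack([(u-c["cx"])/c["fx"]*r,-(v-c["cy"])/c["fy"]*r,-r],-1)@T[:3,:3].T+T[:3,3]
    X=(P[...,:2]-T0)@RH;e=L(read_state()["eef_pos"])
    k=(abs(P[...,2]-82)<5)&(abs(X[...,0]+118)<25)&(abs(X[...,1])<75)&~((abs(X[...,0]-e[0])<30)&(X[...,1]<e[1]+12.5)&(e[2]<70))
    q=np.median(X[k],0);print(m,"knob",q.round(1),k.sum(),"th",round(-float(np.arctan2(q[1]-1.5,-48.2-q[0])),3));return q
E
python3 - <<'E'
from h import *
knob("before")
movep(K(-.46,-33,110),RT);print(movel(K(-.46,-33),max_speed=80,guard=6));knob("down")
print(movel(K(-.62,-19.5),max_speed=25,guard=20));st();knob()
print(movel(K(-.9,-19.5),max_speed=15,guard=20));p=st();knob("push")
wait(.3);p=st();knob("hold")
movel(W(p[0],p[1]-2,26),max_speed=10);st();knob("-2")
movel(W(p[0],p[1]-6,26),max_speed=15);st();knob("-6")
movel(W(p[0],p[1]-20,26),max_speed=30);st();knob("-20")
E
```

```text
before knob [-119.1   36.5] 248 th -0.459
False
down knob [-121.3   38. ] 1352 th -0.463
False
 t28.7 pos [-112.    26.9   26.4] F [ 5.1 -9.8 -5.3]
 knob [-115.5   48.3] 1263 th -0.608
True
 t29.6 pos [-107.6   32.8   26.7] F [-2.5 -5.3 -0.8]
push knob [-110.9   54.4] 1269 th -0.701
 t29.9 pos [-107.6   32.8   26.6] F [-2.5 -5.8  0.2]
hold knob [-110.6   54.3] 1266 th -0.703
 t30.4 pos [-107.6   30.7   26. ] F [-2.1 -1.7  0.8]
-2 knob [-112.5   52.3] 1277 th -0.669
 t30.9 pos [-107.5   26.6   26. ] F [-1.3 -2.9 -1.2]
-6 knob [-115.3   48.1] 1278 th -0.607
 t31.6 pos [-107.5   13.    25.9] F [0.2 0.5 0.6]
-20 knob [-120.7   38.5] 1312 th -0.471
```

The lever follows the finger back and settles at −0.47, more than the 0.05 expected but past "firm from 0.45". The deciding question is whether the jaw holds, so I'll pull gently at the plate's front, well below 25 N.

Run:
```python
from h import *
p=st();movel(W(p[0],p[1],110),max_speed=150)
movep(W(12,-50,110),RT);knob("up")
print(movel(W(12,-50,23),max_speed=80,guard=6));wait(.2);st("down")
print(movel(W(-4,-50,23),max_speed=12,guard=9));st("pull");wait(.2);p=st()
movel(W(12,-50,23),max_speed=60);st("back");movel(W(12,-50,110),max_speed=150)
movep(W(-30,-20,220),RT);wait(.2);knob()
c=camera("wrist");np.savez("pics/w8.npz",**c)
a=np.load("pics/w7.npz")["image"]
for n,s in(("jaw",np.s_[85:215,280:345]),("phone edge",np.s_[85:215,395:425])):
    sh,_=cv2.phaseCorrelate(a[s].mean(-1).astype(np.float32),c["image"][s].mean(-1).astype(np.float32));print(n,"shift px",np.round(sh,2))
```

```text
t31.6 pos [-107.6   13.    25.9] F [-0.2 -0.3 -0.6]
up knob [-117.9   35.8] 716 th -0.458
False
down t34.4 pos [ 11.9 -50.2  23.3] F [-0.2 -1.2 -1. ]
True
pull t35.6 pos [ -1.7 -49.8  22.8] F [ 0.4 -0.4  0.8]
 t35.8 pos [ -1.6 -49.8  22.6] F [ 1.7 -0.8  1.6]
back t36.1 pos [ 12.5 -49.9  23. ] F [-0.4 -0.3  0.2]
 knob [-119.3   36.5] 246 th -0.457
jaw shift px [-0.88  0.08]
phone edge shift px [-0.96  0.24]
```

The guard stopped the pull at 9 N, and the jaw didn't shift against the fixed jaw (0.08 px), so it is locked. Lever rest is marginal at −0.46, so I'll try a firmer push with a dwell at the stop.

Run:
```python
from h import *
movep(K(-.46,-31,110),RT);movel(K(-.46,-31),max_speed=90,guard=8)
print(movel(K(-.64,-17),max_speed=30,guard=30));st()
print(movel(W(-100,48,26),max_speed=30,guard=32));p=st();knob("push")
wait(1.0);p=st();knob("hold")
movel(W(p[0],p[1]-4,26),max_speed=100);st();knob("-4")
movel(W(p[0]-2,p[1]-22,26),max_speed=100);st();knob("off")
wait(.5);knob("later")
```

```text
False
 t40.5 pos [-110.6   30.3   26.6] F [  8.9 -12.2  -6.3]
True
 t40.9 pos [-107.6   32.7   27.4] F [-1.1 -8.8 -2. ]
push knob [-110.6   54.4] 1255 th -0.703
 t42.0 pos [-107.5   32.7   27.3] F [-1.2 -9.1 -0.3]
hold knob [-110.6   54.5] 1258 th -0.703
 t42.3 pos [-107.6   27.9   26.2] F [-2.2 -6.5  0.2]
-4 knob [-114.3   49.7] 1278 th -0.63
 t42.6 pos [-109.2   11.2   25.7] F [ 0.  -0.2 -0.5]
off knob [-120.8   38.5] 1330 th -0.471
later knob [-120.7   38.4] 1320 th -0.471
```

The lever settles at the same angle again. I'll do a stronger pull of about 16 N, still well below 25 N, to judge whether it's firm.

Run:
```python
from h import *
p=st();movel(W(p[0],p[1],110),max_speed=150)
movep(W(-30,-20,220),RT);wait(.2);a=camera("wrist");np.savez("pics/w9.npz",**a)
movep(W(10,-50,110),RT);movel(W(10,-50,23),max_speed=100,guard=8)
print(movel(W(-8,-50,23),max_speed=12,guard=16));st("pull");wait(.2);st()
movel(W(8,-50,23),max_speed=60);movel(W(8,-50,110),max_speed=150)
movep(W(-30,-20,220),RT);wait(.2);knob();c=camera("wrist");np.savez("pics/w10.npz",**c);st()
for n,s in(("jaw",np.s_[85:215,280:345]),("phone edge",np.s_[85:215,395:425])):
    sh,_=cv2.phaseCorrelate(a["image"][s].mean(-1).astype(np.float32),c["image"][s].mean(-1).astype(np.float32));print(n,"shift px",np.round(sh,2))
cv2.imwrite("pics/w10.png",cv2.resize(c["image"][60:230,180:430],None,fx=3,fy=3,interpolation=cv2.INTER_CUBIC))
```

```text
t43.2 pos [-109.5   10.7   26. ] F [-0.7  0.4 -0.9]
True
pull t47.5 pos [ -1.5 -49.9  22.9] F [ 2.7 -0.8  1. ]
 t47.7 pos [ -1.6 -49.8  22.8] F [2.5 0.1 2.3]
 knob [-119.3   35.9] 246 th -0.451
 t49.6 pos [-29.6 -19.8 219.2] F [-0.1 -0.  -0.9]
jaw shift px [-0.9   0.06]
phone edge shift px [-0.96  0.23]
```

View pics/w10.png

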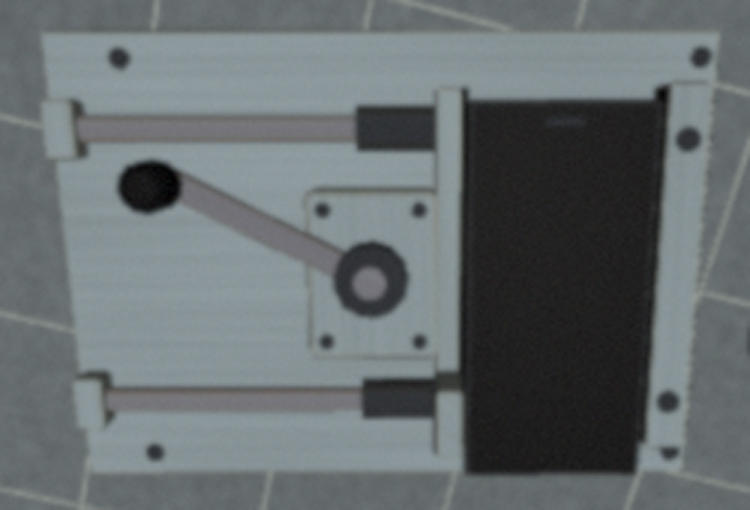

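Run:
```python
from h import *
st();finish_job()
```

```text
t49.6 pos [-29.6 -19.8 219.2] F [-0.1 -0.  -0.9]
the job is handed in; nothing more can be done
```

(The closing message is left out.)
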